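# Press the caps of the red and blue sample tins fully home

### The arm

A 6-joint arm with a two-finger parallel gripper is mounted at the origin on a cart in front of the work surface, level with it; the furniture and walls round the work are solid. World frame = base frame: x ahead of the robot, y to its left, z up, the work surface at z = 0. Lengths are in m, angles in rad, forces in N, time in s.
With the tool pointing down it reaches from about 0.25 to 0.775 m from the base axis. Payload 4 kg.
Tool frame: the origin (TCP) lies at the very end of the fingers, on their centre line; the grasp point (between the pads) lies 19 mm behind it; y points along the fingers, x is the direction in which the jaws open and shut, and the axes are right-handed (so a half turn about y gives the same grasp; the last joint's range is limited). The gripper opens to 94 mm and grips with 3 to 60 N. Pads are 16 mm wide; open, the fingers measure 119 mm over their backs; the gripper's body (75 mm by 177 mm) begins 78 mm behind the grasp point.
Start: joints at [1.196, 0.087, 1.371, -0, 1.684, -0.103], TCP at [0.148, 0.53, 0.206] pointing down, gripper open.
Joint ranges: [-3.1, 3.1], [-0.76, 2.03], [0.27, 2.55], [-1.08, 4.22], [0.17, 2.65], [-2.57, 2.57]. Speed limits (rad/s): [2.79, 2.79, 3.14, 3.14, 3.14, 3.14].

### API

Orientations are given as [roll, pitch, yaw] about the fixed x, y, z axes, in that order (R = Rz(yaw) Ry(pitch) Rx(roll)).
In Python, from bench import robot gives the robot as it stands.
- The arm moves only by the shell command python3 -m handwheel 'ROWS' [OPENING]. ROWS is JSON, a list of rows, each an object with "delta_pos": the shift along the tool's x, y, z in mm, a list of three; "yaw": the turn about the tool's y in rad. A call has 1 to 12 rows; each row is the pose to reach, as a shift and turn from the pose commanded when the call began, along the tool's axes at that moment; what a row does not reach only later rows make up. A row lasts 1/10 s, in which the tool goes at most 50 mm and 8.59 degrees, less where a joint would pass 70% of its speed; a pose out of reach is approached as far as the arm can. A call with a gripper value outside its range is refused whole. OPENING is the closure in counts, from 0 (fully open) to 255 (shut), set as the call begins (- or left out, the last holds). The fingers move at their own pace and stop on an object; the grip force is fixed at half the most. Time passes only in rows, so rows that repeat a pose let the fingers close. It gives the time, the measured TCP pose, the force and the opening at its end, in the units of the state.
- robot.get_obs(): the state, without advancing time (a new reading comes with each control period).
- robot.snapshot(name): name is "scene" or "side" or "wrist"; returns a dict with "image" (400x640x3 uint8, red, green, blue), "fx", "fy", "cx", "cy" (pixels), "rvec" (rotation vector, rad) and "tvec" (3), from world to camera coordinates, as OpenCV has them. Camera axes: x right, y down, z forward; pixel columns grow to the right and rows downward; lengths in m; the calibration is good to about 2 mm. A picture is of the moment at which its call begins. There is no depth.
- robot.close_job(): hands the job in, once; it reports no verdict.
The state is a dict: "time": time; "joint_positions": joint angles; "qvel": joint speeds; "joint_torque": joint torques, N m; "tool_pos": TCP position; "ee_rot": TCP orientation; "wrist_force": force on the tool from outside, world axes, zero at the start; "wrist_torque": the same for the moment, N m; "width": finger opening in m.
Only numpy, scipy, OpenCV 4.12 (cv2) and the standard library are available. Lean on these libraries where they do the work, as an engineer would, in place of code of your own. Each camera call takes 0.05 s, during which the arm holds its last target.

### The job

The red and the blue sample tins are finished and go back into store: press the push-on cap of each straight down until it is fully home. The white tin still has to be weighed, so leave its cap sitting loose as it is. Leave all three tins standing upright where they are.

Things in the scene. Friction and masses are not known exactly. Their poses are not given: they have to be found in the camera images.
- red_cap_top (a point): Centre of the upper face of the red cap on the red sample tin: a round tin with a red label and a matching red plastic push-on cap, 66 mm across, flat on top (a shallow 0.8 mm raised panel in the middle). The tin is 50 mm high and stands upright and loose on the table; this point lies 53 mm above the table when the cap is fully home, higher by the joint value otherwise. z axis up.
- blue_cap_top (a point): Centre of the upper face of the blue cap on the blue sample tin: a round tin with a blue label and a matching blue plastic push-on cap, 69 mm across, flat on top (a shallow 0.8 mm raised panel in the middle). The tin is 56 mm high and stands upright and loose on the table; this point lies 59 mm above the table when the cap is fully home, higher by the joint value otherwise. z axis up.
- white_cap_top (a point): Centre of the upper face of the white cap on the white sample tin: a round tin with a white label and a matching white plastic push-on cap, 79 mm across, flat on top (a shallow 0.8 mm raised panel in the middle). The tin is 72 mm high and stands upright and loose on the table; this point lies 75 mm above the table when the cap is fully home, higher by the joint value otherwise. z axis up.
- red_cap (a joint): Height in m of the red cap above its fully home position on its tin: 0 fully home (a hard stop), 0.009 to 0.013 at the start. The cap slides only straight up and down, stays where it is left, and moves down under a push of about 8 N. Keep the arm clear of the instrument cabinet on the table's right (x from 0.49, y -0.46 to -0.11, 0.32 m high) and the monitor behind the tins (x from 0.71).
- blue_cap (a joint): Height in m of the blue cap above its fully home position on its tin: 0 fully home (a hard stop), 0.009 to 0.013 at the start. The cap slides only straight up and down, stays where it is left, and moves down under a push of about 8 N.
- white_cap (a joint): Height in m of the white cap above its fully home position on its tin: 0 fully home (a hard stop), 0.009 to 0.013 at the start. The cap slides only straight up and down, stays where it is left, and moves down under a push of about 8 N.

How it is judged:
At the end, for the whole second after the job is handed in: The red and the blue caps are within 2 mm of fully home, the white cap still stands more than 6 mm above home, and all three tins are upright (within 0.1 rad) with their cap centres less than 35 mm from where they started (value of joint each of red_cap, blue_cap below 0.002 m and value of joint white_cap above 0.006 m and distance of each of red_cap_top, blue_cap_top, white_cap_top from where it was at the start of the episode below 0.035 m and angle between each of red_cap_top, blue_cap_top, white_cap_top's own z axis and vertical below 0.1 rad); the robot touches nothing.
It fails at once if the white cap is pressed down (value of joint white_cap below 0.006 m).
It fails at once if a tin is tipped or pushed away (angle between any of red_cap_top, blue_cap_top, white_cap_top's own z axis and vertical above 0.35 rad or distance of any of red_cap_top, blue_cap_top, white_cap_top from where it was at the start of the episode above 0.045 m).
It also fails if it takes over 38 s, if anything falls off the work surface, if the arm or the gripper's body presses on something with over 40 N, if the wrist force passes 120 N, or if a joint passes its speed limit or range.

## Working session

There is one attempt and no reset: what is moved stays moved. The work goes in short steps, Python scripts to look and compute and a shell command to move; the robot and the scene stay as the last step left them, time stands still between calls to the robot, and variables do not carry over. Pictures are saved under pics/ and viewed, and the job is handed in when it is done.

```bash
mkdir -p pics; python3 - <<'E'
from bench import robot
import cv2,numpy as np
o=robot.get_obs();print(o)
for n in ["scene","side","wrist"]:
    s=robot.snapshot(n);cv2.imwrite(f"pics/{n}0.png",s["image"][:,:,::-1]);print(n,s["fx"],s["cx"],s["cy"],s["rvec"],s["tvec"])
    R=cv2.Rodrigues(np.array(s["rvec"],float))[0];print(-R.T@np.array(s["tvec"]).ravel())
E
```

```text
{'time': 0.0, 'joint_positions': array([ 1.19591541e+00,  8.79418093e-02,  1.37222442e+00, -1.37998754e-06,
        1.68359791e+00, -1.03099654e-01]), 'qvel': array([ 0.00108282, -0.0002134 , -0.00044246,  0.00062218,  0.00019323,
        0.00152802]), 'joint_torque': array([ 4.49739200e-04, -3.40189147e+01, -3.02421105e+01,  7.16934213e-02,
        3.30490828e-02, -1.57080931e-04]), 'tool_pos': array([0.14745178, 0.52930426, 0.20432653]), 'ee_rot': array([-1.57057421,  0.0021601 ,  1.29901515]), 'wrist_force': array([0.01656813, 0.19588175, 0.25634561]), 'wrist_torque': array([-0.00026219,  0.00033728,  0.00730479]), 'width': 0.09411742650912258}
scene 372.9903622999458 316.36605125149015 198.13425017521007 [ 2.1980747  -0.57945659  0.26834929] [-0.31733772  0.36170132  0.59275344]
[ 0.1666044  -0.35582049  0.65461627]
side 488.5386090381966 322.28080819888413 210.13925229522337 [ 2.27259099 -0.36825892  0.19296518] [-0.39003858  0.28734468  0.66473667]
[ 0.2568793  -0.41328597  0.66315884]
wrist 322.2094036963894 318.9821313458075 201.09742566978977 [-2.32357487 -1.76648529 -0.23494652] [-0.5491632  -0.02814458  0.39135108]
[0.07391324 0.55016058 0.38391168]
```

View pics/scene0.png

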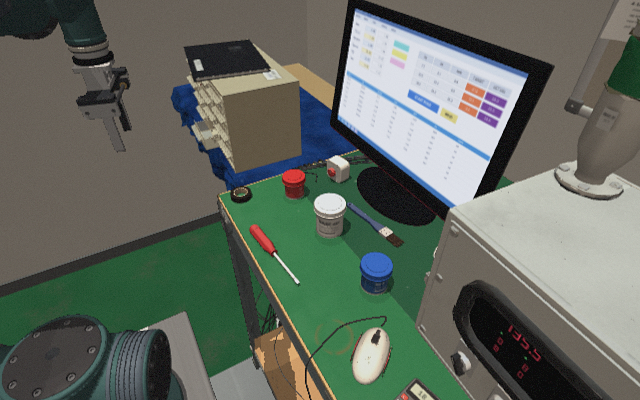

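View pics/side0.png

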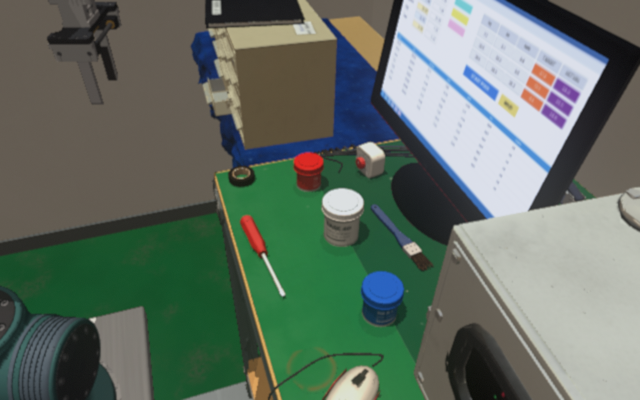

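View pics/wrist0.png

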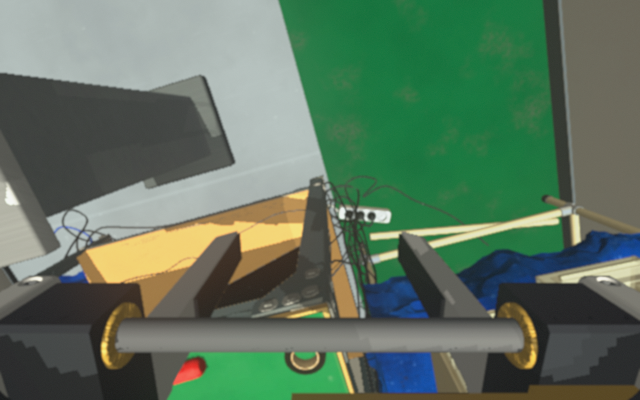

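The scene view shows the red cap at about (294,177), the white at (330,203) and the blue at (376,262). In the side view they are at (309,160), (343,203) and (382,290). The wrist camera doesn't see the caps. I'll zoom in to separate the top faces.

```bash
python3 - <<'E'
import cv2,numpy as np
rows=[]
for n,cs in [("scene",[(294,182),(330,212),(376,270)]),("side",[(309,170),(343,215),(382,297)])]:
    im=cv2.imread(f"pics/{n}0.png")
    rows.append(np.hstack([cv2.resize(im[y-32:y+32,x-32:x+32],(260,260),interpolation=cv2.INTER_NEAREST) for x,y in cs]))
cv2.imwrite("pics/crop0.png",np.vstack(rows))
E
```

```text
(no output)
```

View pics/crop0.png

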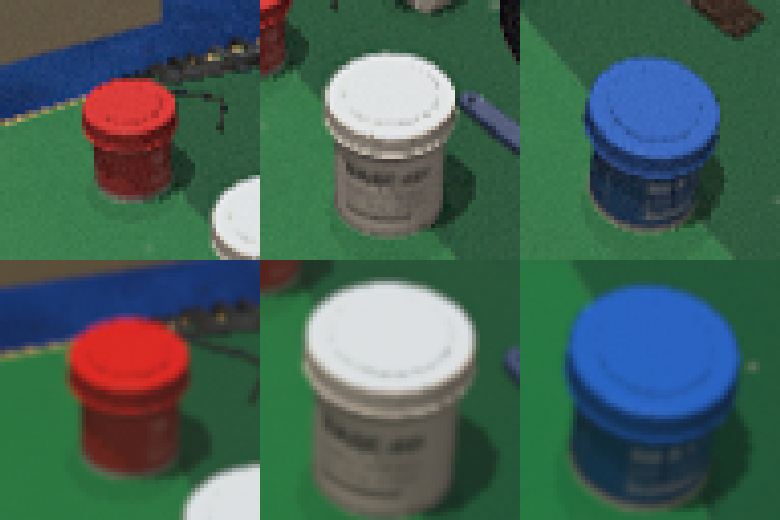

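```bash
cat > h.py <<'E'
import cv2,numpy as np
from bench import robot
C={"red":(2,.064,.066),"blue":(0,.070,.069),"white":(1,.086,.079)}
def ray(s,uv):
    R=cv2.Rodrigues(np.array(s["rvec"],float))[0];t=np.array(s["tvec"],float).ravel()
    K=np.array([[s["fx"],0,s["cx"]],[0,s["fy"],s["cy"]],[0,0,1]])
    d=(R.T@np.linalg.inv(K)@np.c_[uv,np.ones(len(uv))].T).T
    return -R.T@t,d
def onplane(s,uv,z):
    c,d=ray(s,np.atleast_2d(uv).astype(float));return c+d*((z-c[2])/d[:,2])[:,None]
E
python3 - <<'E'
from h import *
seed={"scene":{"red":(294,175),"white":(330,203),"blue":(376,259)},"side":{"red":(309,160),"white":(343,203),"blue":(382,286)}}
rays={}
for n in seed:
    s=robot.snapshot(n);bgr=s["image"][:,:,::-1].copy();g=cv2.medianBlur(bgr,3)
    vis=bgr.copy()
    for k,(x,y) in seed[n].items():
        ch,z,D=C[k]; v=g[:,:,ch].astype(int)
        x0=x-40;y0=y-40
        ref=np.median(g[y-2:y+3,x-2:x+3,:].reshape(-1,3),0)
        m=(v>ref[ch]*.87)
        if k!="white": 
            o=[c for c in range(3) if c!=ch]; m&=(g[:,:,o].max(2)<v*.75)
        m=m.astype(np.uint8);m[:y-40]=0;m[y+40:]=0;m[:,:x-40]=0;m[:,x+40:]=0
        m=cv2.morphologyEx(m,cv2.MORPH_CLOSE,np.ones((3,3)))
        m=cv2.morphologyEx(m,cv2.MORPH_OPEN,np.ones((3,3)))
        _,l=cv2.connectedComponents(m);m=(l==l[y,x]).astype(np.uint8)
        ct=max(cv2.findContours(m,cv2.RETR_EXTERNAL,cv2.CHAIN_APPROX_NONE)[0],key=len)
        e=cv2.fitEllipse(cv2.convexHull(ct)) 
        p=onplane(s,ct[:,0],z); cc=(p.min(0)+p.max(0))/2
        (cx,cy),r=cv2.minEnclosingCircle(p[:,:2].astype(np.float32)*1000)
        pe=onplane(s,e[0],z)[0]
        print(n,k,"ell",np.round(e[0],1),np.round(e[1],1),"pos",np.round(pe,4),"circ",round(cx),round(cy),"diam",round(2*r,1),"bbox",np.round(np.ptp(p,axis=0)*1000))
        cv2.ellipse(vis,e,(0,255,255),1)
        c,d=ray(s,np.array([e[0]]));rays.setdefault(k,[]).append((c,d[0]/np.linalg.norm(d[0])))
    cv2.imwrite(f"pics/{n}_fit.png",cv2.resize(vis[120:340,220:460],None,fx=2.4,fy=2.4))
for k,rr in rays.items():
    A=sum(np.eye(3)-np.outer(d,d) for c,d in rr);b=sum((np.eye(3)-np.outer(d,d))@c for c,d in rr)
    print(k,"triang",np.round(np.linalg.solve(A,b),4))
E
```

```text
scene red ell [293.2 175.8] [12.9 21.7] pos [0.5099 0.3841 0.064 ] circ 510 384 diam 60.0 bbox [57. 58.  0.]
scene white ell [329.5 203.3] [20. 31.] pos [0.5219 0.2154 0.086 ] circ 522 216 diam 74.1 bbox [73. 73.  0.]
scene blue ell [376.4 264.1] [23.3 31.3] pos [0.516  0.0205 0.07  ] circ 517 21 diam 63.3 bbox [61. 62.  0.]
side red ell [308.1 161. ] [16.3 27.6] pos [0.5099 0.3795 0.064 ] circ 510 380 diam 58.3 bbox [57. 58.  0.]
side white ell [342.4 201.6] [25.8 39.9] pos [0.5219 0.2117 0.086 ] circ 522 213 diam 73.2 bbox [73. 72.  0.]
side blue ell [382.5 287. ] [30.5 40.1] pos [0.5164 0.0178 0.07  ] circ 517 19 diam 62.4 bbox [62. 61.  0.]
red triang [0.5148 0.3948 0.054 ]
white triang [0.5266 0.2227 0.0772]
blue triang [0.5211 0.0257 0.0605]
```

The circles come out 58–74 mm, and their centres agree between views to within 5 mm. Before moving past the drawer box, I'll check where it stands and write a world-to-tool converter.

```bash
cat >> h.py <<'E'
from scipy.spatial.transform import Rotation as Ro
def delta(target,yaw_w=None):
    o=robot.get_obs();R=Ro.from_euler("xyz",o["ee_rot"]).as_matrix()
    print("t",round(o["time"],2),"tcp",np.round(o["tool_pos"],4),"rot",np.round(o["ee_rot"],3),"F",np.round(o["wrist_force"],1),"w",round(o["width"],4))
    print("delta tool mm",np.round(R.T@(np.array(target)-o["tool_pos"])*1000,1), "" if yaw_w is None else ("turn",round(o["ee_rot"][2]-yaw_w,3)))
E
python3 - <<'E'
from h import *
s=robot.snapshot("scene")
for z in (0,.1,.2,.3): print(z,onplane(s,[(232,170),(301,153),(300,84),(222,98)],z).round(2).tolist())
delta([.51,.382,.14],0.64)
E
```

```text
0 [[0.4, 0.58, 0.0], [0.63, 0.56, 0.0], [0.88, 1.06, 0.0], [0.54, 1.1, 0.0]]
0.1 [[0.36, 0.44, 0.1], [0.56, 0.42, 0.1], [0.77, 0.85, 0.1], [0.48, 0.87, 0.1]]
0.2 [[0.33, 0.3, 0.2], [0.49, 0.28, 0.2], [0.66, 0.63, 0.2], [0.42, 0.65, 0.2]]
0.3 [[0.29, 0.15, 0.3], [0.42, 0.14, 0.3], [0.55, 0.41, 0.3], [0.37, 0.43, 0.3]]
t 0.3 tcp [0.1476 0.5296 0.2051] rot [-1.571e+00  1.000e-03  1.299e+00] F [1.  0.9 0.8] w 0.094
delta tool mm [ -44.9   65.1 -388.8] ('turn', np.float64(0.659))
```

The box stands at y ≥ 0.56, so it's clear of the red tin's approach. Moving above red with the gripper shut.

```bash
python3 -m handwheel '[{"delta_pos":[-5,5,-40],"yaw":0.06},{"delta_pos":[-10,10,-80],"yaw":0.13},{"delta_pos":[-15,20,-125],"yaw":0.2},{"delta_pos":[-20,30,-170],"yaw":0.28},{"delta_pos":[-25,35,-215],"yaw":0.36},{"delta_pos":[-30,45,-260],"yaw":0.44},{"delta_pos":[-35,50,-305],"yaw":0.52},{"delta_pos":[-40,60,-350],"yaw":0.6},{"delta_pos":[-45,65,-389],"yaw":0.66},{"delta_pos":[-45,65,-389],"yaw":0.66},{"delta_pos":[-45,65,-389],"yaw":0.66}]' 255
python3 - <<'E'
from h import *
delta([.51,.382,.075],0.64)
for n in ["scene","side"]:
    s=robot.snapshot(n);cv2.imwrite(f"pics/{n}1.png",s["image"][:,:,::-1])
a=cv2.imread("pics/scene1.png")[90:310,200:460];b=cv2.imread("pics/side1.png")[90:310,200:460]
cv2.imwrite("pics/a1.png",cv2.resize(np.hstack([a,b]),None,fx=1.5,fy=1.5))
E
```

```text
time: 1.4
tool_pos: [0.5106, 0.3815, 0.1397]
ee_rot: [-1.57, 0.002, 0.638]
wrist_force: [0.5, -0.2, -0.2]
width: 0.0095
t 1.4 tcp [0.5106 0.3815 0.1397] rot [-1.57   0.002  0.638] F [ 0.5 -0.2 -0.2] w 0.0095
delta tool mm [-0.  64.7  0.7] ('turn', np.float64(-0.002))
```

View pics/a1.png

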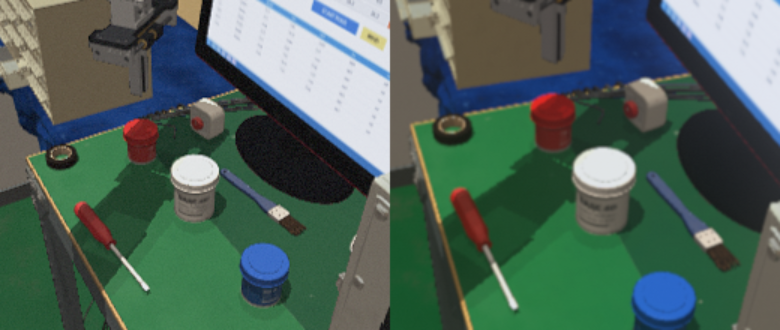

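Both views show the closed fingers directly over the red cap. Going down in stages and watching the force.

```bash
python3 -m handwheel '[{"delta_pos":[0,30,0],"yaw":0},{"delta_pos":[0,60,0],"yaw":0},{"delta_pos":[0,68,0],"yaw":0},{"delta_pos":[0,71,0],"yaw":0},{"delta_pos":[0,74,0],"yaw":0},{"delta_pos":[0,77,0],"yaw":0},{"delta_pos":[0,80,0],"yaw":0},{"delta_pos":[0,83,0],"yaw":0},{"delta_pos":[0,83,0],"yaw":0}]'
```

```text
time: 2.4
tool_pos: [0.5112, 0.3829, 0.0605]
ee_rot: [-1.571, -0.004, 0.639]
wrist_force: [-1.4, -0.9, 4.6]
width: 0.0006
```

```bash
python3 -m handwheel '[{"delta_pos":[0,1,0],"yaw":0},{"delta_pos":[0,2,0],"yaw":0},{"delta_pos":[0,3,0],"yaw":0},{"delta_pos":[0,4,0],"yaw":0},{"delta_pos":[0,4,0],"yaw":0}]'
```

```text
time: 2.9
tool_pos: [0.5112, 0.383, 0.0571]
ee_rot: [-1.571, -0.004, 0.639]
wrist_force: [-2.7, -0.5, 7.7]
width: 0.0007
```

```bash
python3 -m handwheel '[{"delta_pos":[0,1,0],"yaw":0},{"delta_pos":[0,2,0],"yaw":0},{"delta_pos":[0,3,0],"yaw":0},{"delta_pos":[0,4,0],"yaw":0},{"delta_pos":[0,4,0],"yaw":0}]'
```

```text
time: 3.4
tool_pos: [0.5113, 0.383, 0.0533]
ee_rot: [-1.571, -0.004, 0.639]
wrist_force: [-3.2, -2.0, 7.3]
width: 0.0005
```

```bash
python3 -m handwheel '[{"delta_pos":[0,1,0],"yaw":0},{"delta_pos":[0,2,0],"yaw":0},{"delta_pos":[0,3,0],"yaw":0},{"delta_pos":[0,3,0],"yaw":0}]'
```

```text
time: 3.8
tool_pos: [0.5116, 0.3831, 0.0533]
ee_rot: [-1.571, -0.006, 0.639]
wrist_force: [-5.4, -3.8, 16.9]
width: 0.0003
```

The hard stop is reached: z holds at 0.0533 while the force rises from 7 to 17 N. Lifting clear and checking.

```bash
python3 -m handwheel '[{"delta_pos":[0,-10,0],"yaw":0},{"delta_pos":[0,-45,0],"yaw":0},{"delta_pos":[0,-90,0],"yaw":0},{"delta_pos":[0,-110,0],"yaw":0},{"delta_pos":[0,-110,0],"yaw":0}]'
python3 - <<'E'
from h import *
delta([.5165,.0195,.16],0.04)
for n in ["scene","side"]:
    s=robot.snapshot(n);cv2.imwrite(f"pics/{n}2.png",s["image"][:,:,::-1])
a=cv2.imread("pics/scene2.png")[140:250,240:370];b=cv2.imread("pics/side2.png")[140:250,250:380]
cv2.imwrite("pics/a2.png",cv2.resize(np.hstack([a,b]),None,fx=3,fy=3))
E
```

```text
time: 4.3
tool_pos: [0.5127, 0.3835, 0.1624]
ee_rot: [-1.572, -0.011, 0.639]
wrist_force: [-0.0, 0.8, -0.0]
width: 0.0008
t 4.3 tcp [0.5127 0.3835 0.1624] rot [-1.572 -0.011  0.639] F [-0.   0.8 -0. ] w 0.0008
delta tool mm [-214.1    0.4 -294.4] ('turn', np.float64(0.599))
```

View pics/a2.png

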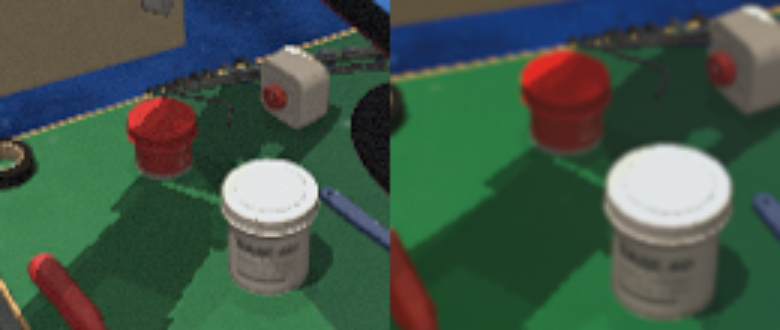

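The red tin is upright in the same place with its cap clearly lower, and white is untouched. Moving over to blue.

```bash
python3 -m handwheel '[{"delta_pos":[-23,0,-32],"yaw":0.065},{"delta_pos":[-47,0,-65],"yaw":0.13},{"delta_pos":[-72,0,-98],"yaw":0.2},{"delta_pos":[-96,0,-131],"yaw":0.27},{"delta_pos":[-120,0,-164],"yaw":0.34},{"delta_pos":[-144,0,-197],"yaw":0.4},{"delta_pos":[-168,0,-230],"yaw":0.47},{"delta_pos":[-191,0,-262],"yaw":0.54},{"delta_pos":[-214,0,-294],"yaw":0.6},{"delta_pos":[-214,0,-294],"yaw":0.6},{"delta_pos":[-214,0,-294],"yaw":0.6}]'
python3 - <<'E'
from h import *
delta([.5165,.0195,.075],0.04)
for n in ["scene","side"]:
    s=robot.snapshot(n);cv2.imwrite(f"pics/{n}3.png",s["image"][:,:,::-1])
a=cv2.imread("pics/scene3.png")[90:310,200:460];b=cv2.imread("pics/side3.png")[110:330,230:490]
cv2.imwrite("pics/a3.png",cv2.resize(np.hstack([a,b]),None,fx=1.5,fy=1.5))
E
```

```text
time: 5.5
tool_pos: [0.5127, 0.0179, 0.154]
ee_rot: [-1.57, 0.004, 0.037]
wrist_force: [-0.6, 0.2, 0.5]
width: 0.0009
t 5.5 tcp [0.5127 0.0179 0.154 ] rot [-1.57   0.004  0.037] F [-0.6  0.2  0.5] w 0.0009
delta tool mm [ 4.2 79.   1.4] ('turn', np.float64(-0.003))
```

View pics/a3.png

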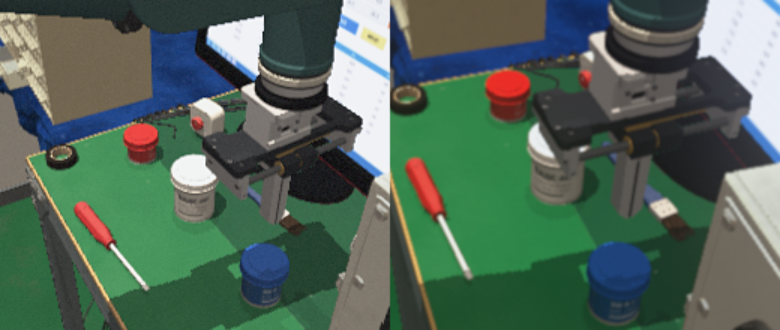

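The fingers are over the blue cap and clear of both white and the cabinet. Going down with a 4 mm correction.

```bash
python3 -m handwheel '[{"delta_pos":[4,30,1],"yaw":0},{"delta_pos":[4,60,1],"yaw":0},{"delta_pos":[4,76,1],"yaw":0},{"delta_pos":[4,79,1],"yaw":0},{"delta_pos":[4,82,1],"yaw":0},{"delta_pos":[4,85,1],"yaw":0},{"delta_pos":[4,88,1],"yaw":0},{"delta_pos":[4,91,1],"yaw":0},{"delta_pos":[4,91,1],"yaw":0}]'
```

```text
time: 6.5
tool_pos: [0.5187, 0.0197, 0.067]
ee_rot: [-1.571, -0.003, 0.039]
wrist_force: [-1.1, 1.7, 4.3]
width: 0.0004
```

```bash
python3 -m handwheel '[{"delta_pos":[0,1,0],"yaw":0},{"delta_pos":[0,2,0],"yaw":0},{"delta_pos":[0,3,0],"yaw":0},{"delta_pos":[0,4,0],"yaw":0},{"delta_pos":[0,4,0],"yaw":0}]'
```

```text
time: 7.0
tool_pos: [0.5188, 0.0197, 0.0636]
ee_rot: [-1.571, -0.003, 0.039]
wrist_force: [-1.0, 1.0, 7.3]
width: 0.0009
```

```bash
python3 -m handwheel '[{"delta_pos":[0,1,0],"yaw":0},{"delta_pos":[0,2,0],"yaw":0},{"delta_pos":[0,3,0],"yaw":0},{"delta_pos":[0,4,0],"yaw":0},{"delta_pos":[0,4,0],"yaw":0}]'
```

```text
time: 7.5
tool_pos: [0.5188, 0.0197, 0.0596]
ee_rot: [-1.571, -0.003, 0.039]
wrist_force: [-1.9, 0.5, 7.6]
width: 0.0007
```

```bash
python3 -m handwheel '[{"delta_pos":[0,1,0],"yaw":0},{"delta_pos":[0,2,0],"yaw":0},{"delta_pos":[0,3,0],"yaw":0},{"delta_pos":[0,3,0],"yaw":0}]'
```

```text
time: 7.9
tool_pos: [0.5191, 0.0196, 0.0591]
ee_rot: [-1.571, -0.004, 0.039]
wrist_force: [-5.7, 1.6, 17.7]
width: 0.0006
```

Blue is home too: stopped at 0.0591 with 17.7 N. Lifting away and pulling back towards the base for a clear look.

```bash
python3 -m handwheel '[{"delta_pos":[0,-10,0],"yaw":0},{"delta_pos":[0,-45,0],"yaw":0},{"delta_pos":[0,-90,0],"yaw":0},{"delta_pos":[0,-130,0],"yaw":0},{"delta_pos":[-40,-130,0],"yaw":0},{"delta_pos":[-80,-130,0],"yaw":0},{"delta_pos":[-120,-130,0],"yaw":0},{"delta_pos":[-120,-130,0],"yaw":0}]'
python3 - <<'E'
from h import *
delta([.5,0,.2])
for n in ["scene","side"]:
    s=robot.snapshot(n);cv2.imwrite(f"pics/{n}4.png",s["image"][:,:,::-1])
a=cv2.imread("pics/scene4.png")[120:340,200:460];b=cv2.imread("pics/side4.png")[120:340,230:490]
cv2.imwrite("pics/a4.png",cv2.resize(np.hstack([a,b]),None,fx=1.5,fy=1.5))
E
```

```text
time: 8.7
tool_pos: [0.3945, 0.015, 0.1845]
ee_rot: [-1.571, 0.0, 0.039]
wrist_force: [0.8, -0.3, -0.1]
width: 0.0003
t 8.7 tcp [0.3945 0.015  0.1845] rot [-1.571  0.     0.039] F [ 0.8 -0.3 -0.1] w 0.0003
delta tool mm [104.9 -15.6 -19. ]
```

View pics/a4.png

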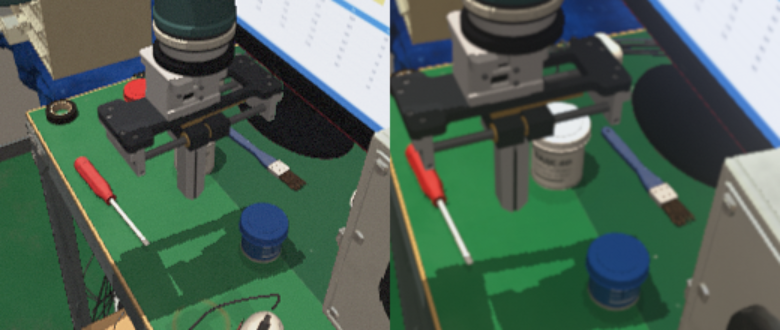

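Blue stands upright in place with its cap low, the arm is clear, and white looks unchanged. I'll do one numeric check of the saved pictures, then hand in.

```bash
python3 - <<'E'
from h import *
def mask(im,k):
    h=cv2.cvtColor(im,cv2.COLOR_BGR2HSV).astype(int);H,S,V=h[...,0],h[...,1],h[...,2]
    if k=="red": return ((H<8)|(H>172))&(S>150)&(V>70)
    if k=="blue": return (H>100)&(H<125)&(S>130)&(V>60)
    return (S<50)&(V>175)
win={"red":(275,160,316,202),"blue":(352,244,402,300),"white":(308,185,352,242)}
for k,f in [("red","scene0"),("red","scene3"),("blue","scene0"),("blue","scene4"),("white","scene0"),("white","scene2")]:
    im=cv2.imread(f"pics/{f}.png");x0,y0,x1,y1=win[k];m=mask(im,k)[y0:y1,x0:x1].astype(np.uint8)
    m=cv2.morphologyEx(m,cv2.MORPH_OPEN,np.ones((3,3)));x,y,w,h=cv2.boundingRect(m);print(k,f,"left",x0+x,"right",x0+x+w,"top",y0+y,"bottom",y0+y+h)
o=robot.get_obs();print(o["wrist_force"].round(1),o["time"])
robot.close_job()
E
```

```text
red scene0 left 282 right 305 top 169 bottom 198
red scene3 left 283 right 305 top 173 bottom 198
blue scene0 left 360 right 393 top 252 bottom 292
blue scene4 left 360 right 392 top 255 bottom 292
white scene0 left 314 right 346 top 193 bottom 214
white scene2 left 314 right 346 top 193 bottom 214
[ 0.  -0.9  0.8] 8.8
the job is handed in; nothing more can be done
```

I pressed the red and blue caps down until they hit their hard stops, left the white tin alone, and handed the job in at 8.8 s. `close_job` gives no verdict, so this rests on my own checks:

- **Red cap:** it stopped at a measured tip height of 53.3 mm (53 mm is fully home). The force rose from about 7 N to 17 N with no further movement.
- **Blue cap:** it stopped at 59.1 mm (59 mm is fully home), where the force rose to 17.7 N.
- **Pictures, before and after:** the tops of the red and blue caps dropped 4 px and 3 px. Both tins' sides and bases moved at most 1 px, so they are still upright in place.
- **White cap:** its outline was identical between the start and the picture taken after pressing red. I didn't re-measure it at the end because the arm partly hid it in the last pictures, but the arm never touched it.
- **Arm:** it ended about 0.13 m above the blue cap and drawn back towards the base. The wrist force read about zero, so it was touching nothing.

**One disagreement:** finding the cap heights from the two camera views together gave values about 10 mm too low, because those cameras sit close together. I used the known cap heights instead, and the contact heights bore that out.

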